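Stand the toppled cooling fan back up and slide it to the board

ROBOT

A 6-joint arm with a two-finger parallel gripper is mounted at the origin on the work surface. World frame = base frame: x ahead of the robot, y to its left, z up, the work surface at z = 0. Lengths are in m, angles in rad, forces in N, time in s.
With the tool pointing down it reaches from about 0.3 to 0.75 m from the base axis. Payload 8.5 kg.
Tool frame: the origin (TCP) lies midway between the tips of the shut fingers; the grasp point (between the pads) lies tcp_to_grasp behind it (tcp_to_grasp is the distance from the TCP to the grasp point, in m); z points along the fingers, y is the line along which they close (so a half turn about z gives the same grasp; the last joint's range is limited). The gripper opens to 88 mm and grips with 3 to 60 N. Pads are 18 mm wide; open, the fingers measure 123 mm over their backs; the gripper's body (75 mm by 187 mm) begins 45 mm behind the grasp point.
Start: joints at [0.906, 0.381, 1.297, -0, 1.464, -0.215], TCP at [0.239, 0.495, 0.239] pointing down, gripper open.
Joint ranges: [-3.11, 3.11], [-0.89, 2.33], [0.22, 2.48], [-1.42, 4.56], [0.17, 2.85], [-2.88, 2.88]. Speed limits (rad/s): [2.39, 2.39, 3.14, 3.14, 3.14, 3.14].

INTERFACE

Orientations are given as a unit quaternion [w, x, y, z].
In Python, from cell import move_ptp, line_to, movej, gripper_to, sleep, inverse_kinematics, read_state, get_image, Unreachable, job_done, tcp_to_grasp gives the robot as it stands. Calls block until the motion is done:
- move_ptp(position, orientation): joint-space move of the TCP to a pose.
- line_to(position, rate=0.15, frame=None, max_force=None): straight line of the TCP; frame=None keeps the orientation; rate is the mean speed in m/s. With max_force (N) it stops when the force on the tool has changed by that much, and returns True; else False.
- movej(angles): joint-space move.
- gripper_to(opening): finger opening in m; the grip force is fixed at half the most; returns when the fingers have stopped.
- sleep(seconds).
- inverse_kinematics(position, orientation): joint angles nearest the present ones, or None.
- read_state(): the state.
- get_image(name): name is "scene" or "side" or "wrist"; returns a dict with "pixels" (384x512x3 uint8, red, green, blue), "z_map" (384x512 float32, m along the optical axis (not along the pixel's ray), 0 where there is no reading), "fx", "fy", "cx", "cy" (pixels), "D" ([k1, k2, p1, p2, k3] as OpenCV has them; the pictures are not rectified), "world_from_camera" (4x4, takes a point from camera to world coordinates). Camera axes: x right, y down, z forward; pixel columns grow to the right and rows downward; lengths in m; the calibration is good to about 2 mm. A picture is of the moment at which its call begins.
A pose or a line that the arm cannot do raises Unreachable and nothing moves.
- job_done(): hands the job in; it is judged then, once.
The state is a dict: "t": time; "joints": joint angles; "dq": joint speeds; "joint_efforts": joint torques, N m; "position": TCP position; "eef_rot": TCP orientation; "contact_force": force on the tool from outside, world axes, zero at the start; "moment": the same for the moment, N m; "finger_gap": finger opening in m; "grip_force": force on a finger pad.
Only numpy, scipy, OpenCV 4.12 (cv2) and the standard library are available. Lean on these libraries where they do the work, as an engineer would, in place of code of your own. Each camera call takes 0.05 s, during which the arm holds its last target. There are 200 camera calls.

TASK

The cooling fan on the test bench has been knocked onto its back. Push it back up with the fingertips so that it stands on its foot plate again, then push it along the bench, square to the circuit board and centred on its heat sink, until the front edge of the foot plate meets the board's tray. Only push it, never pinch or lift it, and leave the meter, the cleaner pen and the plug-in module where they are.

Things in the scene. Friction and masses are not known exactly. Their poses are not given: they have to be found in the camera images.
- fan: Loose fan (0.6 to 1 kg): black square frame 120 x 120 x 38 mm with guards, upright on a bare-metal foot plate 120 x 120 x 4 mm. Standing: z up, x forward (where the plate points), origin mid bottom rear edge at bench height; frame x 0 to 38, z 4 to 124 mm; plate x 0 to 120, z 0 to 4 mm; y -60 to 60 mm. Starts lying on its back: x up, z towards the robot, origin at bench height on the far side.
- fan_toe (a point): Middle of the foot plate's front edge (underside). At the start the plate is an upright wall beyond the lying frame (38 mm high), this point at its top, 120 mm up; pushing the wall's top away from the robot turns the fan about its bottom rear edge; past about 40 degrees it drops onto the plate by itself. Friction on the bench about 0.5 to 0.7.
- board: Fixed board under test: dark metal tray 200 deep x 260 wide x 12 mm high, blue circuit board on posts above it, black finned heat sink 70 x 80 mm, top at 56 mm, near the middle of the side facing the fan (centred on y = 0, from x = 25 mm). Origin: middle of the tray's edge nearest the fan, at bench height; x points across the tray, away from the fan; z up.
- module: Loose plug-in optical module with a green pull tab, 90 x 18 x 9 mm, lying beside the fan. Origin: middle of its underside (of the metal part), x along its length.
- pen: Loose white and orange fibre cleaner pen, 160 x 20 x 16 mm, lying beside the fan. Origin: near the middle of its underside, x along its length.
- meter: Loose hand-held optical power meter in a blue case, 180 x 90 x 40 mm, lying on its back. Origin: middle of its underside, x along its length.

How it is judged:
On the way:
1. the fan stands upright on its foot plate (angle between fan's own z axis and vertical below 0.08 rad and height (world z) of fan below 0.01 m), for 0.3 s.
At the end, for the whole second after the job is handed in: The fan stands upright (within 4.5 degrees) and still on its foot plate, the middle of the plate's front edge within 15 mm of the tray's edge and within 25 mm of the heat sink's centre line, square to the board within 8.5 degrees (all of step 1 and x of fan_toe in the frame of board between -0.015 and 0.004 m and y of fan_toe in the frame of board between -0.025 and 0.025 m and angle between the x axis of fan and the x axis of board, either way round below 0.15 rad and linear speed of fan below 0.02 m/s); the robot touches nothing.
It fails at once if the fan is lifted: its bottom rear edge rises more than 25 mm off the bench (height (world z) of fan above 0.025 m).
It fails at once if the fan is pinched: fingers press on the front and the back of its frame, or on both sides of its foot plate, at once ((contact force between the fingers and fan_c0 above 1 N and contact force between the fingers and fan_c1 above 1 N) or (contact force between the fingers and fan_c2 above 1 N and contact force between the fingers and fan_c3 above 1 N)).
It fails at once if the module is moved by more than 15 mm (distance of module from where it was at the start of the episode above 0.015 m).
It fails at once if the pen is moved by more than 15 mm (distance of pen from where it was at the start of the episode above 0.015 m).
It fails at once if the meter is moved by more than 15 mm (distance of meter from where it was at the start of the episode above 0.015 m).
It also fails if it takes over 64 s, if anything falls off the work surface, if the arm or the gripper's body presses on something with over 40 N, if the wrist force passes 120 N, or if a joint passes its speed limit or range.

## Working session

There is one attempt and no reset: what is moved stays moved. The work goes in short steps, each a Python script; the robot and the scene stay as the last script left them, time stands still between calls to the robot, and variables do not carry over. Pictures are saved under pics/ and viewed, at most 10 in all, crops included, and the job is handed in when it is done.

```bash
mkdir -p pics; ls; cat > h.py <<'E'
import numpy as np, cv2
from cell import *
def grab(n,f=None):
    im=get_image(n)
    if f: cv2.imwrite('pics/'+f,cv2.cvtColor(im['pixels'],cv2.COLOR_RGB2BGR))
    return im
def cloud(im):
    K=np.array([[im['fx'],0,im['cx']],[0,im['fy'],im['cy']],[0,0,1.]])
    v,u=np.mgrid[0:384,0:512]
    p=cv2.undistortPoints(np.stack([u,v],-1).reshape(-1,1,2).astype(np.float64),K,np.array(im['D'],float)).reshape(384,512,2)
    z=im['z_map'].astype(float)
    P=np.stack([p[...,0]*z,p[...,1]*z,z],-1)
    T=np.array(im['world_from_camera'])
    W=P@T[:3,:3].T+T[:3,3]
    W[z<=0]=np.nan
    return W
E
python3 - <<'E'
from h import *
a=grab('scene','scene0.png');b=grab('side','side0.png')
np.savez('s0.npz',a=cloud(a),b=cloud(b),pa=a['pixels'],pb=b['pixels'])
for i in(a,b):print(np.round(i['world_from_camera'],3))
s=read_state();print(s,tcp_to_grasp)
E
```

```text
pics
[[-0.214  0.823 -0.526  1.03 ]
 [ 0.977  0.186 -0.106  0.056]
 [ 0.011 -0.536 -0.844  0.804]
 [ 0.     0.     0.     1.   ]]
[[ 0.884 -0.274  0.378  0.153]
 [-0.467 -0.52   0.715 -0.931]
 [ 0.001 -0.809 -0.588  0.817]
 [ 0.     0.     0.     1.   ]]
{'t': 0.1, 'joints': array([ 9.05706977e-01,  3.81102474e-01,  1.29811503e+00, -7.50883656e-06,
        1.46359871e+00, -2.15294054e-01]), 'dq': array([ 0.00025609, -0.00233981, -0.00309985, -0.0002854 ,  0.00130638,
       -0.00147795]), 'joint_efforts': array([ 4.75162189e-03, -4.38643920e+01, -2.24911791e+01,  7.15400465e-02,
        3.41964117e-02, -1.03794155e-04]), 'position': array([0.23898066, 0.49510334, 0.23823714]), 'eef_rot': array([-2.57311765e-04,  2.23006153e-01,  9.74816845e-01, -5.55052085e-04]), 'contact_force': array([ 0.35919933, -0.31630885,  0.90902802]), 'moment': array([0.01229754, 0.0146522 , 0.02937176]), 'grip_force': 0.0, 'finger_gap': 0.08829328501178874} 0.0187
```

View pics/scene0.png

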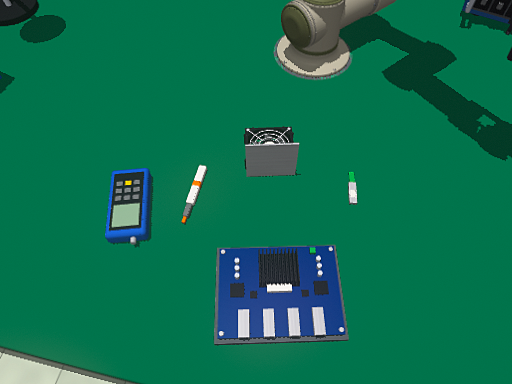

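View pics/side0.png

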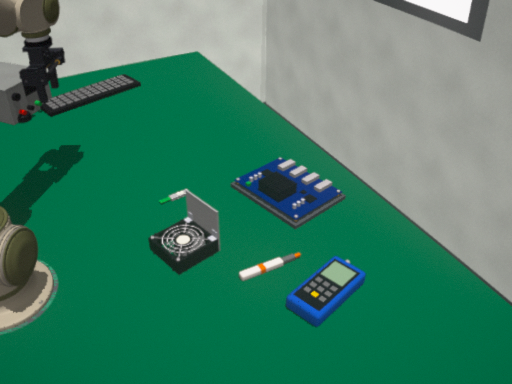

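Scene view: fan on its back at about (271,155), with the plate wall facing the board. The board centre is about (280,293), with the heat sink at (279,268). The pen (194,193), meter (128,205) and module (352,188) lie to the sides.

```bash
python3 - <<'E'
from h import *
d=np.load('s0.npz')
for n in 'ab':
    W=d[n]; H=cv2.cvtColor(d['p'+n],cv2.COLOR_RGB2HSV)
    x,y,z=np.moveaxis(W,-1,0)
    bench=(abs(z)<.05)&(H[...,0]>60)&(H[...,0]<90)&(H[...,1]>150)
    print(n,'bench z',np.round(np.nanpercentile(z[bench],[5,50,95]),4))
    m=((z>.007)&(z<.25)&(x>.25)&(x<.95)&(abs(y)<.45)).astype(np.uint8)
    m=cv2.morphologyEx(m,cv2.MORPH_OPEN,np.ones((2,2)))
    k,l,st,_=cv2.connectedComponentsWithStats(m)
    for i in range(1,k):
        if st[i,4]<40: continue
        P=W[l==i]; r=cv2.minAreaRect(P[:,:2].astype(np.float32))
        print(st[i],np.round(r[0],4),np.round(r[1],4),round(r[2],1),'z',np.round(np.percentile(P[:,2],[2,50,98]),3))
        if P[:,2].max()>.09:
            T=P[P[:,2]>.075]; r=cv2.minAreaRect(T[:,:2].astype(np.float32)); print('  wall',np.round(cv2.boxPoints(r),4).tolist(),r[2],T[:,2].max())
            L=P[P[:,2]<.06]; print('  low',np.round(cv2.boxPoints(cv2.minAreaRect(L[:,:2].astype(np.float32))),4).tolist())
        if st[i,4]>4000: print(np.round(cv2.boxPoints(cv2.minAreaRect(P[:,:2].astype(np.float32))),4).tolist())
    s=(z>.045)&(z<.065)&(x>.55)&(abs(y-.05)<.15)&(H[...,2]<70)
    P=W[s];print('sink',s.sum(),np.round([P[:,:2].mean(0),P[:,:2].min(0),P[:,:2].max(0)],4))
    r=cv2.minAreaRect(P[:,:2].astype(np.float32));print(r)
E
```

```text
a bench z [-0.0024  0.0001  0.0026]
[ 245  128   55   48 2287] [ 0.4118 -0.0435] [0.1541 0.1408] 17.1 z [nan nan nan]
[183 166  25  58 457] [ 0.58   -0.1994] [0.1633 0.0165] 0.4 z [nan nan nan]
[ 106  169   46   77 2971] [nan nan] [0. 0.] 0.0 z [nan nan nan]
[350 181   8  23 124] [0.4908 0.1706] [0.0651 0.0191] 5.8 z [0.    0.008 0.011]
[  215   246   135   100 12155] [nan nan] [0. 0.] 0.0 z [nan nan nan]
[[nan, nan], [nan, nan], [nan, nan], [nan, nan]]
sink 523 [[ 0.7339  0.0345]
 [ 0.6894 -0.0135]
 [ 0.7757  0.0784]]
((0.7324752807617188, 0.03172098100185394), (0.07021696120500565, 0.07931897789239883), 14.034917831420898)
b bench z [-0.0021  0.0008  0.0038]
[ 231  159  116   69 4231] [nan nan] [0. 0.] 0.0 z [nan nan nan]
[[nan, nan], [nan, nan], [nan, nan], [nan, nan]]
[ 149  191   72   83 3045] [0.4506 0.0116] [0.3054 0.1324] 53.2 z [nan nan nan]
[240 254  61  26 471] [ 0.5812 -0.2051] [0.1659 0.0194] 0.7 z [0.    0.014 0.018]
[ 287  258   79   69 3000] [ 0.6636 -0.3344] [0.2191 0.0832] 18.1 z [nan nan nan]
sink 512 [[ 0.7275  0.0284]
 [ 0.6881 -0.0154]
 [ 0.7766  0.0778]]
((0.7312021851539612, 0.03335221856832504), (0.07606621086597443, 0.08756338804960251), 14.331283569335938)
```

```bash
python3 - <<'E'
from h import *
d=np.load('s0.npz')
def rect(P):
    r=cv2.minAreaRect(P[:,:2].astype(np.float32)); return np.round(r[0],4),np.round(r[1],4),round(r[2],1)
for n in 'ab':
    W=d[n]; x,y,z=np.moveaxis(W,-1,0); H=cv2.cvtColor(d['p'+n],cv2.COLOR_RGB2HSV)
    F=(x>.3)&(x<.58)&(y>-.15)&(y<.12)
    T=W[F&(z>.06)&(z<.13)];T2=W[F&(z>.112)&(z<.125)]
    L=W[F&(z>.03)&(z<.042)]
    print(n,'wall',rect(T),len(T),T[:,2].max(),'top',rect(T2),len(T2),'frame',rect(L),len(L))
    b=cv2.fitLine(T[:,:2].astype(np.float32),cv2.DIST_HUBER,0,.01,.01).ravel(); print('line',b,np.degrees(np.arctan2(-b[0],b[1])), 'ext',np.round(np.percentile((T[:,:2]-b[2:])@b[:2],[1,99]),4))
    B=W[(x>.6)&(x<.95)&(abs(y)<.25)&(z>.006)&(z<.03)]; r=cv2.minAreaRect(B[:,:2].astype(np.float32)); print('board',rect(B),len(B))
    c,s=np.cos(np.radians(14)),np.sin(np.radians(14)); u=B[:,:2]@np.array([[c,-s],[s,c]])
    print('along',np.percentile(u,[.5,99.5],axis=0))
    M=W[(H[...,0]>100)&(H[...,0]<130)&(H[...,1]>120)&(z>.02)&(z<.06)&(y<-.2)];print('meter',rect(M))
    P=W[(z>.005)&(z<.025)&(x>.42)&(x<.7)&(y<-.13)&(y>-.27)];print('pen',rect(P))
E
```

```text
a wall (array([ 0.4841, -0.0349]), array([0.0087, 0.12  ]), 14.6) 916 0.12251191419530172 top (array([ 0.4838, -0.0354]), array([0.0081, 0.1183]), 14.8) 199 frame (array([ 0.4248, -0.0507]), array([0.1295, 0.1247]), 14.8) 642
line [ 0.2638078  -0.9645753   0.48493955 -0.03374832] -164.70387 ext [-0.0576  0.0594]
board (array([ 0.7199, -0.0133]), array([0.3257, 0.3427]), 14.2) 9678
along [[ 0.545903   -0.35032331]
 [ 0.85725673 -0.01692778]]
meter (array([ 0.6511, -0.3333]), array([0.1848, 0.0901]), 19.4)
pen (array([ 0.6013, -0.2259]), array([0.0702, 0.2035]), 85.0)
b wall (array([ 0.4814, -0.0345]), array([0.009 , 0.1239]), 14.4) 645 0.12347693578610985 top (array([ 0.4819, -0.0363]), array([0.0089, 0.1203]), 14.2) 139 frame (array([ 0.4216, -0.0516]), array([0.125 , 0.1271]), 15.6) 1227
line [ 0.25067726 -0.96807075  0.48766488 -0.06420766] -165.4824 ext [-0.0888  0.0298]
board (array([0.7724, 0.006 ]), array([0.4522, 0.3267]), 87.6) 3190
along [[ 0.53624474 -0.35442856]
 [ 0.85153194 -0.02031816]]
meter (array([ 0.6442, -0.336 ]), array([0.1814, 0.0899]), 19.3)
pen (array([ 0.5491, -0.2083]), array([0.2114, 0.0617]), 18.0)
```

The fan and board are nearly aligned: yaw 14.6° against 14.1°, with about 5 mm lateral offset. I'll tip the fan now.

```bash
cat >> h.py <<'E'
BY=np.radians(14.1); BO=np.array([.7325,.032])-.06*np.array([np.cos(BY),np.sin(BY)])
def quat(yaw): return np.array([0,np.cos(yaw/2),np.sin(yaw/2),0])
def at(o,yaw,f,l,z): return np.array([o[0]+f*np.cos(yaw)-l*np.sin(yaw),o[1]+f*np.sin(yaw)+l*np.cos(yaw),z])
def fan_wr(W):
    pass
E
python3 - <<'E'
from h import *
FY=np.radians(14.6); P=np.array([.485,-.0345]); q=quat(FY)
gripper_to(.05)
move_ptp(at(P,FY,-.045,0,.25),q)
line_to(at(P,FY,-.045,0,.109),rate=.12)
print(read_state()['contact_force'],read_state()['t'])
r=.109
for th in np.radians([0,6,12,18,24,30,36,41,46]):
    f=r*np.sin(th)-.004*np.cos(th)-.009; u=r*np.cos(th)+.004*np.sin(th)
    h=line_to(at(P,FY,f,0,u),rate=.06,max_force=30)
    s=read_state(); print(round(np.degrees(th)),h,np.round(s['contact_force'],1),np.round(s['t'],2))
    if h: break
grab('side','tip.png')
E
```

```text
[ 0.69033645 -0.12420116 -0.05158907] 4.2083
0 False [-2.  -2.   0.9] 4.89
6 False [-1.8 -0.7  2.1] 5.23
12 False [-2.2 -0.8  1.3] 5.58
18 False [-0.4  0.7  2. ] 5.92
24 False [-1.1 -0.6  0.7] 6.26
30 False [ 0.2  0.4 -0.2] 6.6
36 False [ 0.2 -0.  -0.4] 6.94
41 False [ 0.6  0.  -0.7] 7.25
46 False [-0.6 -0.2  0.8] 7.56
```

View pics/tip.png

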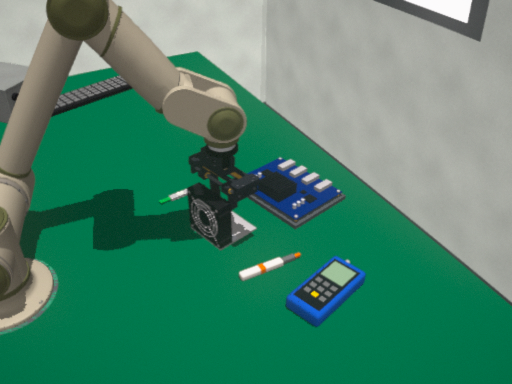

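The fan stands upright around (215,215) with the fingers clear in front of it. I'll retreat, go behind it and measure.

```bash
cat >> h.py <<'E'
def fan(n='scene',f=None):
    im=grab(n,f); W=cloud(im); x,y,z=np.moveaxis(W,-1,0); S=cv2.cvtColor(im['pixels'],cv2.COLOR_RGB2HSV)
    F=(x>.42)&(x<.70)&(y>-.16)&(y<.13)
    T=W[F&(z>.116)&(z<.132)]
    m=(F&(z<.012)&(S[...,1]<70)&(S[...,2]>60)&(y>-.13)).astype(np.uint8)
    k,l,st,_=cv2.connectedComponentsWithStats(m); i=1+np.argmax(st[1:,4]); G=W[l==i]
    out=[]
    for P in (T,G):
        r=cv2.minAreaRect(P[:,:2].astype(np.float32)); print(len(P),np.round(r[0],4),np.round(r[1],4),round(r[2],2))
        # extents in board frame
        R=np.array([[np.cos(BY),-np.sin(BY)],[np.sin(BY),np.cos(BY)]]); q=(P[:,:2]-BO)@R
        print('   board frame pct1/99',np.round(np.percentile(q,[1,99],axis=0),4).tolist())
E
python3 - <<'E'
from h import *
FY=np.radians(14.6); P=np.array([.485,-.0345]); q=quat(FY)
s=read_state(); p=s['position'].copy(); p[2]=.24
line_to(p,rate=.2)
line_to(at(P,FY,-.10,0,.24),rate=.2)
fan('scene','up.png'); fan('side'); print(read_state()['t'])
E
```

```text
880 [ 0.5055 -0.029 ] [0.0436 0.1202] 14.98
   board frame pct1/99 [[-0.1947, -0.0637], [-0.1548, 0.0552]]
1581 [ 0.5623 -0.0129] [0.086  0.1212] 15.03
   board frame pct1/99 [[-0.156, -0.0608], [-0.0743, 0.0565]]
574 [ 0.5021 -0.0288] [0.0415 0.1223] 16.23
   board frame pct1/99 [[-0.1977, -0.0634], [-0.1581, 0.0572]]
477 [ 0.5476 -0.0293] [0.1284 0.097 ] 15.66
   board frame pct1/99 [[-0.1969, -0.0626], [-0.0712, 0.0289]]
9.65
```

View pics/up.png

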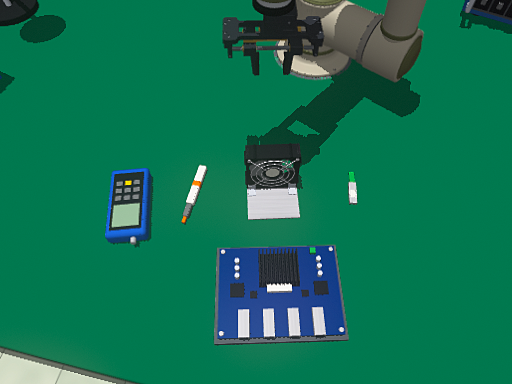

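Scene view: the fan is upright, with the frame at (273,165), plate edge at row 218 and tray edge at row 247. Toe x is about -73 mm, y about -3 mm, and yaw is off by 1°. Next, a first push from behind.

```bash
cat >> h.py <<'E'
def edge():
    im=get_image('scene'); W=cloud(im); R=np.array([[np.cos(BY),-np.sin(BY)],[np.sin(BY),np.cos(BY)]])
    q=(W[...,:2]-BO)@R; z=W[...,2]; S=cv2.cvtColor(im['pixels'],cv2.COLOR_RGB2HSV)
    ng=~((S[...,0]>60)&(S[...,0]<90)&(S[...,1]>130))
    m=ng&(abs(q[...,0])<.03)&(abs(q[...,1])<.16)&(z>.004)&(z<.05)
    print('tray y extent',np.round(np.nanpercentile(q[...,1][m],[.5,99.5]),4))
    for a in (-.12,-.09,-.07,.07,.09,.12):
        k=m&(abs(q[...,1]-a)<.008); print(a,k.sum(),np.round(np.percentile(q[...,0][k],[1,5]),4),end=' ')
    print()
E
python3 - <<'E'
from h import *
edge()
q=quat(BY); l=-.003
move_ptp(at(BO,BY,-.24,l,.2),q)
line_to(at(BO,BY,-.24,l,.075),rate=.15)
print(line_to(at(BO,BY,-.159,l,.075),rate=.04,max_force=25))
s=read_state();print(s['contact_force'],s['t'])
fan(); print(s['t'])
E
```

```text
tray y extent [-0.1287  0.1284]
-0.12 79 [0.0003 0.0008] -0.09 84 [0.0015 0.007 ] -0.07 73 [-0.001  0.007] 0.07 51 [0.0009 0.0015] 0.09 72 [0.0064 0.0074] 0.12 71 [-0.0007  0.    ] 
False
[-8.74834832 -2.43881113  5.00891539] 13.2417
874 [ 0.5404 -0.0192] [0.0604 0.1185] 13.69
   board frame pct1/99 [[-0.1556, -0.062], [-0.1097, 0.0551]]
1710 [ 0.6065 -0.0029] [0.0851 0.1206] 14.1
   board frame pct1/99 [[-0.1111, -0.063], [-0.0295, 0.0552]]
13.2417
```

The board frame checks out (tray edge at 0 ± 1 mm, width ±128.5 mm). The toe is at -30 mm and square. Final push.

```bash
python3 - <<'E'
from h import *
l=-.003
print(line_to(at(BO,BY,-.131,l,.075),rate=.03,max_force=12))
s=read_state();print(s['contact_force'],s['position'],at(BO,BY,-.131,l,.075))
line_to(at(BO,BY,-.20,l,.075),rate=.1)
line_to(at(BO,BY,-.24,l,.2),rate=.2)
fan('scene','end.png'); fan('side'); print(read_state()['t'])
E
```

```text
False
[-8.24684791 -2.27220544  4.30621895] [ 0.54695123 -0.01733892  0.07488799] [ 0.54798529 -0.01744008  0.075     ]
985 [ 0.5775 -0.0102] [0.0426 0.119 ] 14.32
   board frame pct1/99 [[-0.1211, -0.0622], [-0.0823, 0.0553]]
1706 [0.6347 0.0042] [0.0844 0.1209] 13.7
   board frame pct1/99 [[-0.0824, -0.0631], [-0.0014, 0.0554]]
544 [ 0.5733 -0.0106] [0.0453 0.1265] 15.85
   board frame pct1/99 [[-0.1249, -0.0639], [-0.0844, 0.0561]]
495 [ 0.6431 -0.0199] [0.1324 0.1349] 80.49
   board frame pct1/99 [[-0.121, -0.1053], [0.0065, 0.0228]]
16.125
```

View pics/end.png

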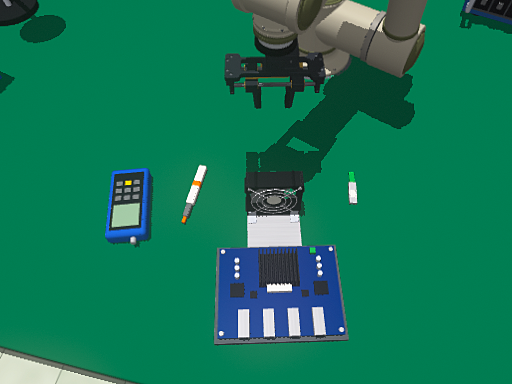

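The plate's front edge now meets the tray edge at row 247. The toe is at x about -2 mm and y about -4 mm, square to the board. The pen, meter and module haven't moved and the arm is clear.

```bash
python3 -c "
from cell import *
sleep(.3); print(job_done())"
```

```text
the job is handed in; nothing more can be done
None
```

The job is handed in (verdict not shown): by the last camera check the fan stands upright on its foot plate, about 2 mm from the tray edge, about 4 mm off the heat sink's centre line and square to the board, with the pen, meter and module untouched.

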